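Put up a tape hanger on the slotted upright

TASK

Put up the tape hanger: hook its two hooks into the upper pair of slots in the upright, let go so that it hangs there by itself resting on the spring catch, and then press it down from above until the catch snaps out and it is locked fully home. Then hang the thick roll of tape over its peg so that it lies flat on the saucer, and leave the things around undisturbed.

Things in the scene. Friction and masses are not known exactly. Their poses are not given: they have to be found in the camera images.
- bar (a point): Loose aluminium tape hanger (0.2 kg): grip point in the middle of its straight bar, 14 mm wide (y), 30 mm high, along x. Hanger's +x is the way its hooks point, away from the peg; z up. It stands on the bench, underside 25 mm below here. Back plate: back face 68 mm along +x from here, 8 mm thick, 56 mm wide, reaching 61 mm above here
- hooks (a point): Point on the hanger's back face midway between its two hooks, at the underside of their necks: 68 mm along +x and 49 mm above the bar point. The hooks (at y = -18 and +18 mm, each 8 mm wide) reach 14 mm back (+x): a neck 8 mm high, and beyond a gap of 8 mm a lip down to 20 mm below this point. Axes as the hanger's
- saucer (a point): Centre of the top face of the hanger's saucer (80 mm diameter), 72 mm from the bar point along the hanger's -x and 15 mm above it. The black tapered peg stands here, 42 mm high, 36 mm in diameter for its lowest 10 mm, then tapering to 12 mm at the top. Axes as the hanger's
- home (a point): Where the bar point is when the hanger is locked fully home (axes then as the hanger's). Hooks go in with the bar point about 25 mm (22 to 28) above home, moving along +x until the plate meets the face (bar point then over home). Lowered, it comes to rest on the catch 9 to 14 mm above home. Pressing down on top of the bar with about 7 to 16 N drives it home
- slots (a point): Point on the front face of the fixed upright midway between the bottom edges of the upper pair of slots (y = -18 and +18 mm, each 14 mm wide, 38 mm high from here up). The upright is a steel channel 70 mm wide, 200 mm high, on a bolted foot; its face is 6 mm thick and looks to -x. Home is 68 mm along -x and 49 mm below. The lower slots are too low to use
- catch (a joint): Spring catch in the middle of the upright's front face: a small steel nose. 0 = sprung out 5 mm from the face, growing to 0.006 m as it is pushed in. It is pushed in while the hanger's lower edge passes it and snaps back to 0 when the hanger is home
- roll (a point): Centre, half-way up, of the thick roll of tape lying flat: 99 mm outside diameter, 45 mm high, hole about 66 mm, wall 15 mm thick, 0.18 kg. It can be gripped across the wall, one finger in the hole. When hung it is 22.5 mm above the saucer's top. The other, thin roll of tape (24 mm high) is not used
- mug: White enamel mug, 82 mm high, a bystander; origin at the underside
- circuit_board: Small circuit board, 60 x 85 x 22 mm, a bystander; origin at the underside
- label_roll: White roll of labels, 73 mm diameter, 42 mm high, a bystander; origin at the underside
- cutter: Box cutter, 27 x 123 x 17 mm, a bystander; origin at the underside

How it is judged:
By the outcome, as a careful person would: the job done as asked, in the order asked, and still so for the second after the job is handed in, with the robot touching nothing.
It also fails if it takes over 54 s, if anything falls off the work surface, if the arm or the gripper's body presses on something with over 40 N, if the wrist force passes 120 N, or if a joint passes its speed limit or range.

ROBOT

A 6-joint arm with a two-finger parallel gripper is mounted at the origin on a cart in front of the work surface, level with it; the furniture and walls round the work are solid. World frame = base frame: x ahead of the robot, y to its left, z up, the work surface at z = 0. Lengths are in m, angles in rad, forces in N, time in s.
With the tool pointing down it reaches from about 0.35 to 0.975 m from the base axis. Payload 7.1 kg.
Tool frame: the origin (TCP) lies midway between the tips of the shut fingers; the grasp point (between the pads) lies 19 mm behind it; z points along the fingers, y is the line along which they close (so a half turn about z gives the same grasp; the last joint's range is limited). The gripper opens to 88 mm and grips with 3 to 60 N. Pads are 20 mm wide; open, the fingers measure 115 mm over their backs; the gripper's body (75 mm by 178 mm) begins 61 mm behind the grasp point.
Start: joints at [-1.368, 0.423, 1.63, -0, 1.089, -0.019], TCP at [0.138, -0.61, 0.223] pointing down, gripper open.
Joint ranges: [-3, 3], [-0.9, 2.11], [0.09, 2.58], [-1.31, 4.45], [0.11, 2.69], [-2.54, 2.54]. Speed limits (rad/s): [2.39, 2.39, 3.01, 3.14, 3.14, 3.14].

INTERFACE

Orientations are given as a 3x3 rotation matrix whose columns are the frame's x, y, z axes.
In Python, from bench import manip gives the robot as it stands. The module is installed in compiled form; this text tells all that it offers. Calls block until the motion is done:
- manip.move_to(position, orientation): joint-space move of the TCP to a pose.
- manip.move_linear(position, rotation=None, v=0.15, max_force=None): straight line of the TCP; rotation=None keeps the orientation; v is the mean speed in m/s. With max_force (N) it stops when the force on the tool has changed by that much, and returns True; else False.
- manip.movej(angles): joint-space move.
- manip.open() and manip.clamp(grasp_force=None): open the fingers fully, or close them until they stop; grasp_force is the grip in N (None keeps the last).
- manip.hold(seconds).
- manip.ik(position, orientation): joint angles nearest the present ones, or None.
- manip.observe(): the state.
- manip.read_camera(name): name is "scene" or "top"; returns a dict with "pixels" (420x560x3 uint8, blue, green, red), "z_map" (420x560 float32, m along the optical axis (not along the pixel's ray), 0 where there is no reading), "mtx" (3x3 intrinsics, pixels), "rvec" (rotation vector, rad) and "tvec" (3), from world to camera coordinates, as OpenCV has them. Camera axes: x right, y down, z forward; pixel columns grow to the right and rows downward; lengths in m; the calibration is good to about 2 mm. A picture is of the moment at which its call begins.
A pose or a line that the arm cannot do raises manip.PlanningError and nothing moves.
- manip.hand_in(): hands the job in; it is judged then, once.
The state is a dict: "time_s": time; "qpos": joint angles; "qvel": joint speeds; "effort": joint torques, N m; "tcp_pos": TCP position; "eef_rot": TCP orientation; "ft_force": force on the tool from outside, world axes, zero at the start; "moment": the same for the moment, N m; "opening": finger opening in m; "finger_force": force on a finger pad.
Only numpy, scipy, OpenCV 4.12 (cv2) and the standard library are available. Lean on these libraries where they do the work, as an engineer would, in place of code of your own. Each camera call takes 0.05 s, during which the arm holds its last target. There are 200 camera calls.

## Working session

There is one attempt and no reset: what is moved stays moved. The work goes in short steps, each a Python script; the robot and the scene stay as the last script left them, time stands still between calls to the robot, and variables do not carry over. Pictures are saved under pics/ and viewed, at most 10 in all, crops included, and the job is handed in when it is done.

```bash
mkdir -p pics
cat > h.py <<'E'
from bench import manip
import numpy as np, cv2
def cam(n):
    d=manip.read_camera(n); R=cv2.Rodrigues(np.array(d['rvec'],float))[0]; t=np.array(d['tvec'],float).ravel(); K=np.array(d['mtx'],float)
    return d['pixels'],d['z_map'],K,R,t
def cloud(c):
    im,z,K,R,t=c; v,u=np.mgrid[:z.shape[0],:z.shape[1]]
    p=np.stack([(u-K[0,2])/K[0,0]*z,(v-K[1,2])/K[1,1]*z,z],-1)
    w=(p-t)@R; w[z==0]=np.nan; return w
E
python3 - <<'E'
from h import *
for n in('scene','top'):
    c=cam(n); cv2.imwrite(f'pics/{n}0.png',c[0]); print(n,'cam at',-c[3].T@c[4], 'dir',c[3][2],c[2][0,0]); np.savez(f'{n}0.npz',im=c[0],w=cloud(c))
print(manip.observe())
E
```

```text
scene cam at [-0.01768535  0.75661245  0.53764551] dir [ 0.63900806 -0.61775715 -0.45830645] 407.0903253971908
top cam at [0.3501177  0.16734953 1.3479176 ] dir [ 0.17143444  0.0232861  -0.9849203 ] 508.19550640910126
{'time_s': 0.1, 'qpos': array([-1.36800736e+00,  4.23767676e-01,  1.63061189e+00,  1.28707318e-05,
        1.08862231e+00, -1.90459684e-02]), 'qvel': array([ 0.00156864,  0.00035476, -0.00172577,  0.00153514, -0.00077558,
        0.00180582]), 'effort': array([-6.27737918e-04, -5.45615458e+01, -2.74323767e+01,  6.44977251e-02,
        1.88694312e-02, -2.60114933e-05]), 'tcp_pos': array([ 0.13740972, -0.60918223,  0.22197807]), 'eef_rot': array([[ 9.75496688e-01,  2.20013946e-01, -2.72649687e-04],
       [ 2.20014112e-01, -9.75495709e-01,  1.38263848e-03],
       [ 3.82311482e-05, -1.40874604e-03, -9.99999007e-01]]), 'ft_force': array([ 0.5967318 ,  0.6627537 , -0.67035758]), 'moment': array([ 0.00403517,  0.06274995, -0.03363099]), 'finger_force': 0.0, 'opening': 0.08782811846522881}
```

View pics/scene0.png

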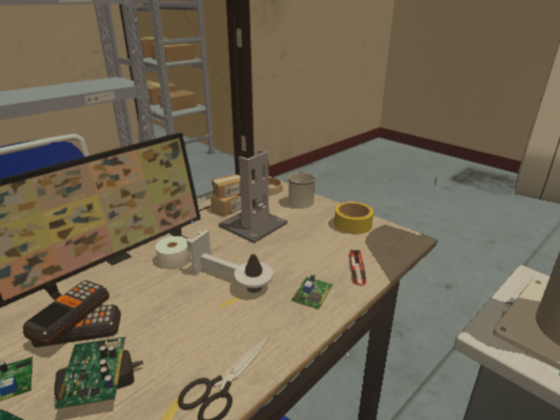

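View pics/top0.png

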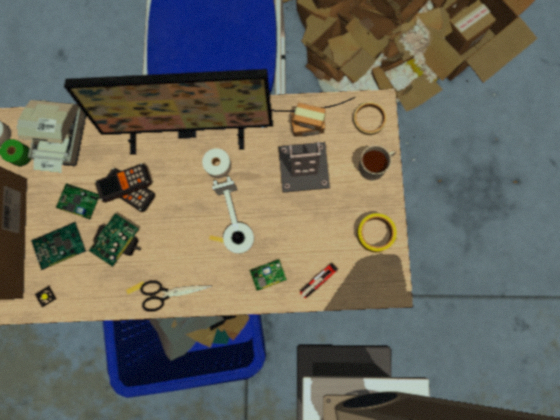

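The scene view shows the upright at (255,190), the hanger with its plate at (200,250) and peg at (254,265), the yellow roll at (354,217) and the label roll at (172,250). The top view shows the upright at (304,165), the plate at (222,185), the saucer at (238,237), the yellow roll at (377,232) and a second, thin roll at (368,118).

```bash
cat > m.py <<'E'
from h import *
np.set_printoptions(precision=4,suppress=True)
for n in('top','scene'):
    d=np.load(n+'0.npz'); globals()[n]=(d['im'],d['w'])
def roi(s,u0,u1,v0,v1,z0,z1):
    w=s[1][v0:v1,u0:u1].reshape(-1,3); return w[(w[:,2]>z0)&(w[:,2]<z1)]
def rect(p): 
    r=cv2.minAreaRect((p[:,:2]*1000).astype(np.float32)); return np.round(r[0],1),np.round(r[1],1),round(r[2],1),len(p),'z',np.percentile(p[:,2],[5,50,95])
print('bench z',np.nanmedian(top[1][195:215,270:300,2]), np.nanmedian(scene[1][300:320,200:240,2]))
for n,a in dict(thick=(350,400,205,260,.03,.06),thin=(348,390,98,138,.01,.06),saucer=(215,260,215,258,.03,.05),peg=(215,260,215,258,.06,.1),bar=(215,245,192,220,.03,.05),plate=(205,240,172,198,.065,.1),uptop=(275,335,135,195,.17,.23),upany=(275,335,135,195,.03,.23),foot=(275,335,135,195,.004,.02),label=(198,234,145,177,.03,.06),mug=(350,400,140,185,.06,.1),pcb=(245,290,255,295,.006,.03),cutter=(295,345,255,300,.006,.03)).items():
    p=roi(top,*a); print(n, rect(p) if len(p)>4 else len(p))
print('scene')
for n,a in dict(thick=(330,378,200,235,.03,.06),saucer=(230,276,255,295,.03,.05),peg=(230,276,245,280,.06,.1),plate=(185,212,225,280,.06,.1),bar=(200,240,250,285,.03,.05),up=(235,272,145,235,.03,.23),uptop=(235,272,145,235,.18,.23)).items():
    p=roi(scene,*a); print(n, rect(p) if len(p)>4 else len(p))
E
python3 m.py
python3 - <<'E'
import cv2
a=cv2.imread('pics/scene0.png')[140:300,150:300];b=cv2.imread('pics/top0.png')[130:260,195:345]
f=lambda x:cv2.resize(x,(400,int(x.shape[0]*400/150)),interpolation=2)
a,b=f(a),f(b);b=cv2.copyMakeBorder(b,0,a.shape[0]-b.shape[0],0,0,0)
cv2.imwrite('pics/crop1.png',cv2.hconcat([a,b]))
E
```

```text
bench z -0.0006432739075061026 -0.0007150876954566515
thick (array([518.2, -32.1]), array([98.4, 97.6]), 4.4, 521, 'z', array([0.035 , 0.0435, 0.0483]))
thin (array([834.5, -22.3]), array([89.3, 88.4]), 6.4, 306, 'z', array([0.0119, 0.0213, 0.0271]))
saucer (array([507.8, 324.3]), array([78.6, 92.5]), 73.9, 635, 'z', array([0.0344, 0.0391, 0.0437]))
peg (array([501.4, 326.5]), array([28.6, 24.7]), 73.6, 89, 'z', array([0.061 , 0.0703, 0.0832]))
bar (array([589.7, 353.5]), array([89.3, 29.8]), 30.2, 166, 'z', array([0.0324, 0.039 , 0.0438]))
plate (array([637.4, 365.9]), array([23.5, 56.1]), 14.7, 144, 'z', array([0.0677, 0.0826, 0.0884]))
uptop (array([689.5, 156.5]), array([32.1, 70. ]), 4.9, 212, 'z', array([0.1735, 0.1972, 0.2022]))
upany (array([688.3, 156.3]), array([35.7, 70.2]), 5.9, 568, 'z', array([0.0437, 0.1363, 0.2008]))
foot (array([706.9, 155. ]), array([159. , 166.2]), 89.6, 1687, 'z', array([0.0049, 0.0096, 0.015 ]))
label (array([702.9, 391.7]), array([71.3, 70.6]), 2.3, 545, 'z', array([0.0352, 0.041 , 0.046 ]))
mug (array([700.2, -31.4]), array([84.6, 77.7]), 78.6,
[... 246 characters left out ...]
ene
thick (array([515.5, -30. ]), array([96.6, 99.5]), 65.3, 518, 'z', array([0.0314, 0.0414, 0.0446]))
saucer (array([499.8, 331.9]), array([87.7, 78.6]), 51.3, 715, 'z', array([0.0339, 0.039 , 0.0451]))
peg (array([495.7, 329.7]), array([25. , 18.3]), 19.3, 135, 'z', array([0.0608, 0.0697, 0.0808]))
plate (array([635.8, 367.8]), array([25.6, 57.5]), 16.1, 298, 'z', array([0.0619, 0.076 , 0.0857]))
bar (array([565.1, 351.7]), array([134.9,  36.3]), 2.3, 399, 'z', array([0.0312, 0.0385, 0.0411]))
up (array([746.2, 151.5]), array([ 78. , 165.2]), 84.2, 1939, 'z', array([0.0383, 0.1142, 0.1945]))
uptop (array([687.7, 158.3]), array([35.1, 73.6]), 5.2, 273, 'z', array([0.1811, 0.1916, 0.1992]))
```

View pics/crop1.png

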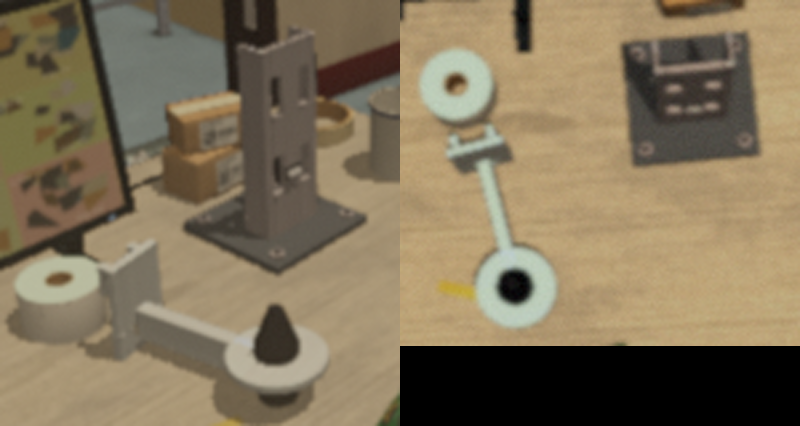

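The crop confirms it. The channel's slots open toward -x/+y, its upper pair is near scene (255,172) and the catch nose sits near (259,203). The hanger's hooks point away from the peg. Next I'll fit the precise geometry.

```bash
cat > m2.py <<'E'
from m import *
print('=====')
C={n:cam(n) for n in('top','scene')}
def cast(n,uv,P,N):
    im,z,K,R,t=C[n]; uv=np.atleast_2d(uv); r=np.c_[(uv-K[[0,1],[2,2]])/K[[0,1],[0,1]],np.ones(len(uv))]@R; o=-R.T@t
    s=((P-o)@N)/(r@N); return o+s[:,None]*r
Z=np.array([0,0,1.])
def big(mask,n,roi,P):
    m=np.zeros(mask.shape,np.uint8);u0,u1,v0,v1=roi;m[v0:v1,u0:u1]=mask[v0:v1,u0:u1]
    return max(cv2.findContours(m,0,1)[0],key=cv2.contourArea)
for n,r in dict(top=(215,260,220,258),scene=(230,276,250,295)).items():
    im=C[n][0]; w=cloud(C[n]); g=im.min(2)
    # saucer edge: white/grey unsaturated with height
    white=((im.max(2).astype(int)-g<45)&(g>90)&(w[...,2]>.028)).astype(np.uint8)
    c=big(white,n,r,0)[:,0]; hull=cv2.convexHull(c)[:,0].astype(float)
    p=cast(n,hull,np.array([0,0,.04]),Z)[:,:2]; 
    cc,rad=cv2.minEnclosingCircle((p*1000).astype(np.float32)); e=cv2.fitEllipse((cast(n,c.astype(float),np.array([0,0,.04]),Z)[:,:2]*1000).astype(np.float32)); print(n,'saucer',cc,rad,e)
    dark=((im.max(2)<70)).astype(np.uint8); c=big(dark,n,r,0)[:,0]; print(' peg pix',cv2.minEnclosingCircle(c)[0],cast(n,[cv2.minEnclosingCircle(c)[0]],np.array([0,0,.062]),Z))
# yellow roll
im=C['top'][0]; hsv=cv2.cvtColor(im,cv2.COLOR_BGR2HSV); y=((hsv[...,1]>150)&(hsv[...,0]>18)&(hsv[...,0]<35)).astype(np.uint8)
w=cloud(C['top'])
p=w[200:262,345:405].reshape(-1,3);p=p[(p[:,2]>.039)&(p[:,2]<.052)];print('roll top circ',cv2.minEnclosingCircle((p[:,:2]*1000).astype(np.float32)))
# upright face
for n,r in dict(scene=(230,275,140,240),top=(270,340,130,200)).items():
    p=roi((None,cloud(C[n])),*r,.03,.19); p=p[(p[:,0]>.63)&(p[:,0]<.72)]
    rng=np.random.default_rng(0);best=0
    for _ in range(800):
        q=p[rng.choice(len(p),3,False)];N=np.cross(q[1]-q[0],q[2]-q[0]);N/=np.linalg.norm(N)+1e-12
        if abs(N[0])<.9 or abs(N[2])>.1: continue
        k=abs((p-q[0])@N)<.0025
        if k.sum()>best: best=k.sum();K_=k
    q=p[K_];
    A=np.c_[q[:,1],np.ones(len(q))];s=np.linalg.lstsq(A,q[:,0],rcond=None)[0]; print(n,'face n',best,len(p),'x=%.4f*y+%.4f'%tuple(s),'yaw deg',-np.degrees(np.arctan(s[0])),'y range',np.percentile(q[:,1],[0.5,99.5]),'x at y=.157',s@[.157,1], 'std',(A@s-q[:,0]).std())
# plate face toward -x
    
p=np.r_[roi((None,cloud(C['scene'])),185,212,225,285,.045,.09)]
s=np.linalg.lstsq(np.c_[p[:,1],np.ones(len(p))],p[:,0],rcond=None)[0];print('plate yaw',-np.degrees(np.arctan(s[0])),p.mean(0),np.ptp(p[:,1]))
p=roi((None,cloud(C['top'])),205,240,172,198,.08,.095);print('plate top',rect(p))
p=roi((None,cloud(C['top'])),275,335,135,195,.19,.21);print('up top',rect(p))
p=roi((None,cloud(C['top'])),270,340,130,200,.005,.02);print('foot z',np.median(p[:,2]))
E
python3 m2.py | sed -n '/=====/,$p'
```

```text
=====
top saucer (505.31707763671875, 327.0176086425781) 44.73359298706055 ((502.1094970703125, 326.5513000488281), (75.40973663330078, 82.55050659179688), 108.9061279296875)
 peg pix (237.5, 237.31817626953125) [[0.4987 0.3261 0.062 ]]
scene saucer (504.54302978515625, 337.4748840332031) 52.762847900390625 ((499.66357421875, 331.4071960449219), (74.5393295288086, 91.30671691894531), 97.8775634765625)
 peg pix (253.0, 265.4210510253906) [[0.4935 0.3324 0.062 ]]
roll top circ ((518.0553588867188, -33.72099685668945), 50.603328704833984)
scene face n 974 1634 x=-0.0942*y+0.6878 yaw deg 5.381338195568126 y range [0.1204 0.1916] x at y=.157 0.6730264194906715 std 0.0011115410143278355
top face n 375 421 x=-0.1007*y+0.6907 yaw deg 5.751763021964859 y range [0.1208 0.1894] x at y=.157 0.6748403585847075 std 0.00083130716488624
plate yaw 10.559942519979806 [0.6273 0.369  0.0682] 0.05706570921611409
plate top (array([637.3, 365.9]), array([22.6, 56. ]), 15.4, 94, 'z', array([0.0805, 0.0843, 0.0888]))
up top (array([689.3, 156.5]), array([32.9, 70. ]), 6.4, 147, 'z', array([0.1911, 0.198 , 0.2024]))
foot z 0.009686496814648126
```

```bash
cat > m3.py <<'E'
from m2 import *
th=np.radians(5.5); P0=np.array([.6735,.1555,0]); ex=np.array([-np.sin(th),np.cos(th),0]); N=np.array([np.cos(th),np.sin(th),0])
out=[]
for n in('scene','top'):
    im,z,K,R,t=C[n]; src=[];dst=[]
    # 1px=0.5mm ; horizontal right=-y, width 90 mm, height 0..210 mm
    for a,h in((-.045,0),(.045,0),(.045,.21),(-.045,.21)):
        p=R@(P0+a*ex+[0,0,h])+t; p=K@p; src.append(p[:2]/p[2]); dst.append(((.045-a)*2500,(.21-h)*2500))
    H=cv2.getPerspectiveTransform(np.float32(src),np.float32(dst)); o=cv2.warpPerspective(im,H,(225,525),flags=2)
    for k in range(0,21): cv2.line(o,(0,525-25*k),(6 if k%5 else 20,525-25*k),(0,0,255),1)
    cv2.line(o,(112,0),(112,10),(0,0,255)); out.append(o)
    g=o.mean(2); print(n)
    for lbl,a in(('L',.018),('R',-.018),('mid',0)):
        c=int((.045-a)*2500); col=g[:,c-4:c+5].mean(1); print(lbl,[(int(210-i/2.5),int(col[i])) for i in range(10,520,5)])
    for h in(.15,):
        r=int((.21-h)*2500); row=g[r-8:r+8].mean(0); print('row150',[(int(i/2.5-45),int(row[i])) for i in range(0,225,5)])
o=cv2.hconcat(out); cv2.imwrite('pics/rect.png',o)
E
python3 m3.py | sed -n '/top circ/,$p'|tail -n 8
```

```text
R [(206, 101), (204, 102), (202, 111), (200, 114), (198, 101), (196, 91), (194, 87), (192, 87), (190, 87), (188, 88), (186, 88), (184, 87), (182, 87), (180, 88), (178, 88), (176, 87), (174, 84), (172, 79), (170, 74), (168, 72), (166, 72), (164, 71), (162, 72), (160, 71), (158, 71), (156, 72), (154, 72), (152, 70), (150, 69), (148, 69), (146, 69), (144, 69), (142, 70), (140, 78), (138, 95), (136, 114), (134, 115), (132, 99), (130, 88), (128, 85), (126, 86), (124, 87), (122, 88), (120, 87), (118, 87), (116, 89), (114, 88), (112, 87), (110, 88), (108, 88), (106, 88), (104, 88), (102, 88), (100, 88), (98, 89), (96, 87), (94, 83), (92, 78), (90, 75), (88, 73), (86, 74), (84, 74), (82, 73), (80, 73), (78, 73), (76, 74), (74, 75), (72, 75), (70, 76), (68, 77), (66, 77), (64, 78), (62, 85), (60, 99), (58, 116), (56, 121), (54, 109), (52, 96), (50, 89), (48, 89), (46, 89), (44, 89), (42, 90), (40, 89), (38, 89), (36, 89), (34, 89), (32, 89), (30, 89), (28, 90), (26, 90), (24, 89), (22, 89), (20, 90), (18, 90), (16, 90), (14, 90), (12, 89), (10, 88), (8, 87), (6, 86), (4, 86)]
mid [(206, 83), 
[... 4619 characters left out ...]
(46, 71), (44, 66), (42, 62), (40, 58), (38, 56), (36, 55), (34, 56), (32, 57), (30, 59), (28, 59), (26, 59), (24, 60), (22, 60), (20, 60), (18, 61), (16, 62), (14, 63), (12, 64), (10, 66), (8, 67), (6, 69), (4, 70)]
row150 [(-45, 43), (-43, 41), (-41, 40), (-39, 42), (-37, 39), (-35, 41), (-33, 44), (-31, 50), (-29, 62), (-27, 77), (-25, 98), (-23, 117), (-21, 129), (-19, 134), (-17, 133), (-15, 122), (-13, 101), (-11, 81), (-9, 63), (-7, 54), (-5, 52), (-3, 55), (-1, 52), (1, 53), (3, 55), (5, 57), (7, 64), (9, 83), (11, 107), (13, 124), (15, 131), (17, 135), (19, 131), (21, 122), (23, 103), (25, 79), (27, 62), (29, 56), (31, 55), (33, 62), (35, 70), (37, 72), (39, 72), (41, 69), (43, 72)]
```

View pics/rect.png

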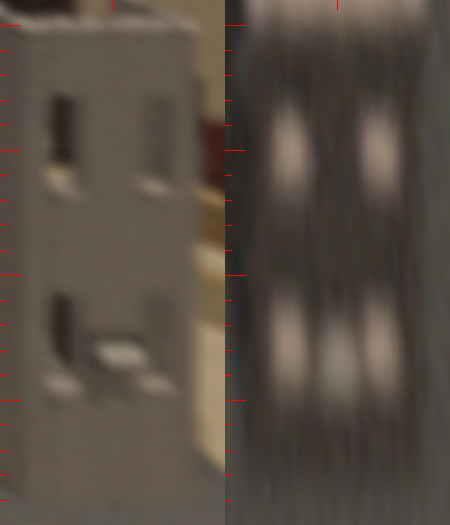

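The rectified face shows the upper slots' bottom edge at z≈133.5 mm, with the slots centred on the face. That puts home near (0.606, 0.149, 0.0845) with a yaw of 5.6°. The hanger's bar point is near (0.5695, 0.347, 0.025) with a yaw of 15°. I'll start with the grasp.

```bash
cat >> h.py <<'E'
np.set_printoptions(precision=4,suppress=True)
def Rz(deg):
    a=np.radians(deg);c,s=np.cos(a),np.sin(a); return np.array([[c,s,0],[s,-c,0],[0,0,-1.]])
def ex(deg): a=np.radians(deg); return np.array([np.cos(a),np.sin(a),0])
UY=5.6; SL=np.array([.6735,.1555,.1335]); HOME=SL-.068*ex(UY)-[0,0,.049]
SA=np.array([.5005,.328,.04]); HY=15.; BAR=SA+.072*ex(HY)-[0,0,.015]
GO=np.array([0,0,-.019+.004]) # TCP relative to bar point when gripping 4 mm above it
def st(m=''):
    o=manip.observe(); print(m,'t%.1f'%o['time_s'],'tcp',o['tcp_pos'],'F',o['ft_force'],'op %.4f ff %.1f'%(o['opening'],o['finger_force']),'q6 %.2f'%o['qpos'][5]); return o
E
python3 - <<'E'
from h import *
print(HOME,BAR)
for p,y in((BAR,HY),(HOME,UY)):
  for f in(0,180): print(y+f,manip.ik(p+[0,0,.1],Rz(y+f)))
try:
    manip.move_to(BAR+[0,0,.16],Rz(HY))
    manip.move_linear(BAR+GO); st('down')
    manip.clamp(40); st('grip')
    manip.move_linear(BAR+GO+[0,0,.13],v=.1); st('up')
except manip.PlanningError as e: print('PE',e)
c=cam('scene'); cv2.imwrite('pics/s1.png',c[0])
E
```

```text
[0.6058 0.1489 0.0845] [0.57   0.3466 0.025 ]
15.0 [ 0.5285  0.5964  1.591  -0.      0.9542  1.8375]
195.0 [ 0.5285  0.5964  1.591  -0.      0.9542 -1.3041]
5.6 [ 0.2219  0.4651  1.661  -0.      1.0154  1.6949]
185.6 [ 0.2219  0.4651  1.661  -0.      1.0154 -1.4467]
down t5.3 tcp [0.5708 0.347  0.0111] F [-0.8008  0.5265  0.0643] op 0.0876 ff 0.0 q6 1.84
grip t6.4 tcp [0.57   0.3467 0.01  ] F [-0.7959  0.2527 -1.1774] op 0.0137 ff 40.0 q6 1.84
up t7.8 tcp [0.5696 0.3463 0.1391] F [ 0.0953 -0.8301 -2.0759] op 0.0138 ff 40.0 q6 1.84
```

Run:
```python
from h import *
A=HOME+[0,0,.025]-.05*ex(UY)
manip.move_linear(A+GO,Rz(UY),v=.12); st('pre')
for n in('scene','top'):
    c=cam(n); np.savez(n+'1.npz',im=c[0],w=cloud(c)); cv2.imwrite(f'pics/{n}1.png',c[0])
a=cv2.imread('pics/scene1.png')[120:300,170:350];b=cv2.imread('pics/top1.png')[110:260,220:370]
f=lambda x:cv2.resize(x,(400,400),interpolation=2)
cv2.imwrite('pics/crop2.png',cv2.hconcat([f(a),f(b)]))
```

```text
pre t9.8 tcp [0.5563 0.1445 0.0946] F [ 0.0501 -0.2709 -2.1341] op 0.0138 ff 40.0 q6 1.71
```

View pics/crop2.png

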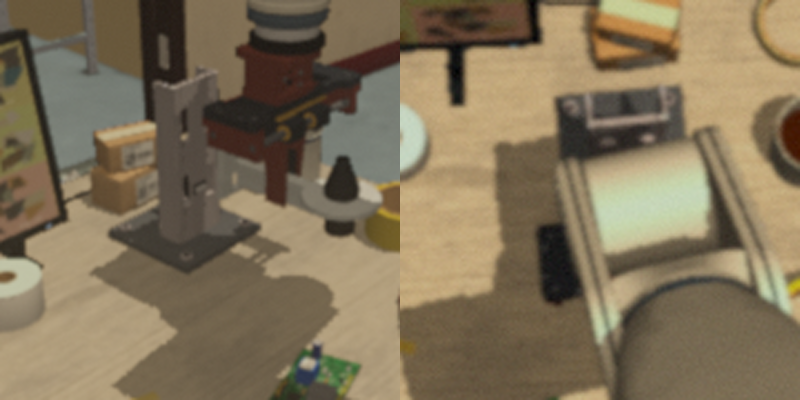

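The crop shows the hanger level in the fingers at crop (270,190), with its plate just in front of the upright's face. I'll check it numerically and then insert.

Run:
```python
from h import *
d=np.load('scene1.npz');w=d['w'];im=d['im']
A=HOME+[0,0,.025]-.05*ex(UY); e=ex(UY);f=np.array([-e[1],e[0],0])
q=w-A; q=np.stack([q@e,q@f,q[...,2]],-1)
sa=(abs(q[...,0]+.072)<.055)&(abs(q[...,1])<.055)&(q[...,2]<.025)&(q[...,2]>.007)
dk=(abs(q[...,0]+.072)<.03)&(abs(q[...,1])<.03)&(q[...,2]>.03)&(q[...,2]<.08)
pl=(abs(q[...,0]-.064)<.015)&(abs(q[...,1])<.04)&(abs(q[...,2]-.02)<.08)
for n,m in(('saucer',sa),('peg',dk),('plate',pl)):
    p=q[m]; print(n,len(p),np.percentile(p,[1,50,99],axis=0)*1000)
manip.move_linear(HOME+[0,0,.025]+GO-.012*e,v=.05,max_force=8); o=st('near')
r=manip.move_linear(HOME+[0,0,.025]+GO+.006*e,v=.02,max_force=6); o=st('in %s'%r)
print('bar rel home along/side/up mm',((o['tcp_pos']-GO-HOME)@np.c_[e,f,[0,0,1]])*1000)
c=cam('scene'); cv2.imwrite('pics/s3.png',cv2.resize(c[0][120:270,190:390],(800,600),interpolation=2))
```

```text
saucer 501 [[-113.0223  -35.4421    7.2977]
 [ -83.1835   12.0249   13.9603]
 [ -19.4963   38.8568   24.3767]]
peg 147 [[-88.976   -6.931   30.0801]
 [-78.1881   5.767   40.7123]
 [-63.4889  15.0107  56.3475]]
plate 208 [[ 49.7632  -2.6101 -25.0836]
 [ 58.7024  17.56     1.5419]
 [ 65.7902  27.9808  29.5002]]
near t10.8 tcp [0.5935 0.1476 0.0943] F [ 0.5838 -0.1774 -2.8686] op 0.0134 ff 40.0 q6 1.70
in True t11.5 tcp [0.6064 0.1488 0.0936] F [ 0.089  -0.5034 -2.5072] op 0.0137 ff 40.0 q6 1.69
bar rel home along/side/up mm [ 0.5565 -0.1163 24.1368]
```

View pics/s3.png

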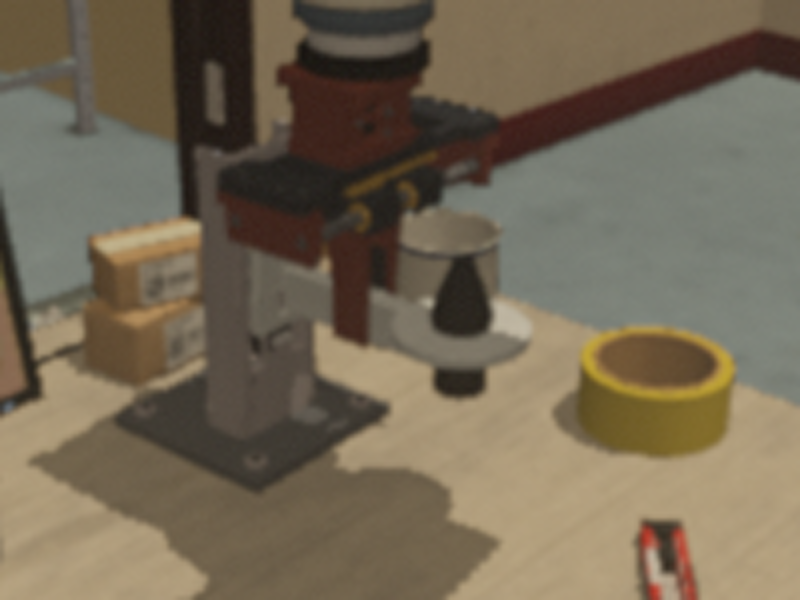

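The plate meets the face where it should, with no early stop, so the hooks are in the slots. Now I'll lower it onto the catch and release.

Run:
```python
from h import *
e=ex(UY);f=np.array([-e[1],e[0],0])
def rel(o): print('  rel home mm',((o['tcp_pos']-GO-HOME)@np.c_[e,f,[0,0,1]])*1000)
manip.move_linear(HOME+GO+[0,0,.016]-.0003*e,v=.03,max_force=5); rel(st('a'))
r=manip.move_linear(HOME+GO+[0,0,.009]-.0003*e,v=.015,max_force=4); rel(st('b %s'%r))
manip.open(); manip.hold(.3); st('open')
o=manip.observe(); p=o['tcp_pos']; manip.move_linear(p+[0,0,.05],v=.1); st('up')
c=cam('scene'); np.savez('scene2.npz',im=c[0],w=cloud(c)); cv2.imwrite('pics/s4.png',cv2.resize(c[0][120:270,190:390],(800,600),interpolation=2))
```

```text
a t11.9 tcp [0.6052 0.1488 0.085 ] F [ 0.704   0.4543 -1.9191] op 0.0136 ff 40.0 q6 1.69
  rel home mm [-0.5913 -0.0039 15.5225]
b True t12.3 tcp [0.6048 0.1487 0.0814] F [-2.3976 -1.021   2.9783] op 0.0137 ff 40.0 q6 1.69
  rel home mm [-0.99   -0.0214 11.9325]
open t13.8 tcp [0.6048 0.1487 0.0811] F [-0.5546 -0.255  -0.107 ] op 0.0876 ff 0.0 q6 1.69
up t14.4 tcp [0.6046 0.1486 0.1311] F [-0.1564 -0.229  -0.4324] op 0.0878 ff 0.0 q6 1.69
```

View pics/s4.png

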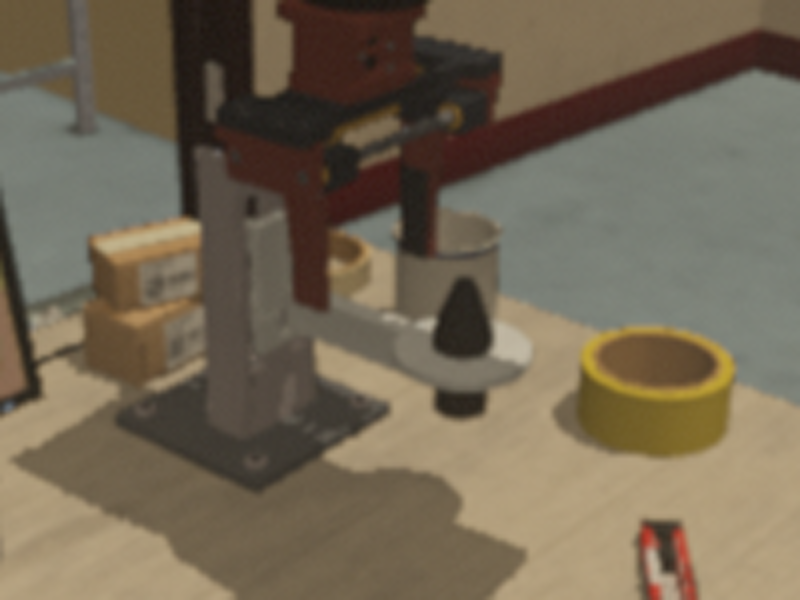

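It hangs by itself about 12 mm above home, with the plate at crop (265,280). Now I'll press it down.

Run:
```python
from h import *
manip.clamp(10); st('shut')
q=HOME+[0,0,.015]
manip.move_linear(q+[0,0,.016],Rz(UY),v=.08); st('above')
r=manip.move_linear(q+[0,0,.006],v=.02,max_force=3); st('touch %s'%r)
r=manip.move_linear(q+[0,0,-.005],v=.02,max_force=26); o=st('press %s'%r); print('tip above home top mm',(o['tcp_pos']-q)[2]*1000)
manip.move_linear(q+[0,0,.09],v=.12); manip.open()
c=cam('scene'); np.savez('scene3.npz',im=c[0],w=cloud(c)); cv2.imwrite('pics/s5.png',cv2.resize(c[0][120:270,190:390],(800,600),interpolation=2))
e=ex(UY); f=np.array([-e[1],e[0],0])
for i in(2,3):
    w=np.load(f'scene{i}.npz')['w']-HOME; w=np.stack([w@e,w@f,w[...,2]],-1)
    m=(abs(w[...,0]+.072)<.036)&(abs(w[...,1])<.036)&(np.hypot(w[...,0]+.072,w[...,1])>.022)&(abs(w[...,2]-.02)<.014); p=w[m]; print(i,len(p),'saucer z rel',np.median(p[:,2]))
    m=(np.hypot(w[...,0]+.072,w[...,1])<.02)&(w[...,2]>.035)&(w[...,2]<.08);print('peg top',np.percentile(w[m][:,2],98),'axis',np.median(w[m],axis=0))
```

```text
shut t15.8 tcp [0.6047 0.1487 0.1311] F [-0.0102 -0.5055 -0.103 ] op 0.0010 ff 0.0 q6 1.69
above t16.2 tcp [0.6052 0.1487 0.1147] F [0.4065 0.0452 0.0456] op 0.0004 ff 0.0 q6 1.69
touch True t16.6 tcp [0.6063 0.149  0.1087] F [ 1.0065 -0.2125  0.9885] op 0.0005 ff 0.8 q6 1.69
press True t17.1 tcp [0.6055 0.1488 0.0981] F [-2.1264 -0.0443  8.1612] op 0.0003 ff 4.2 q6 1.69
tip above home top mm -1.3967709208874273
2 259 saucer z rel 0.025057912461335805
peg top 0.06735479320206139 axis [-0.0805  0.0058  0.0486]
3 254 saucer z rel 0.010012749836718779
peg top 0.051843390645662506 axis [-0.0785  0.0028  0.0431]
```

View pics/s5.png

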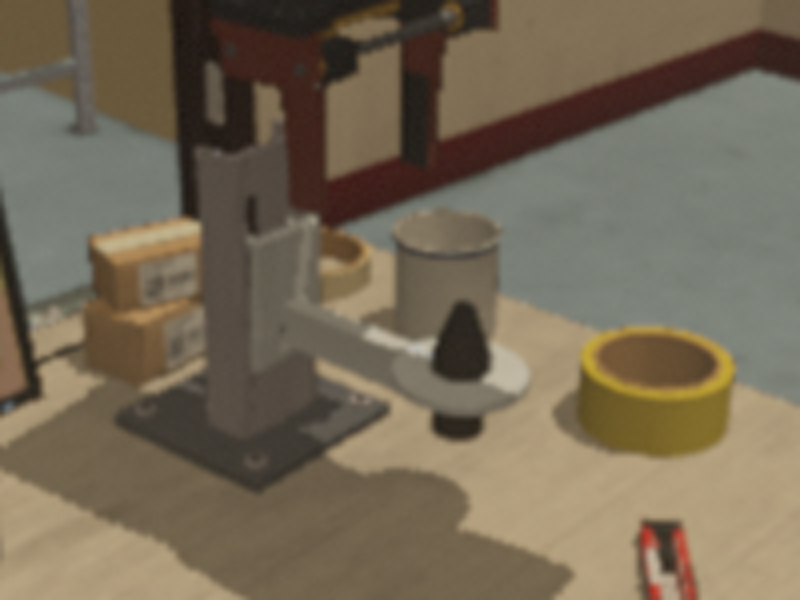

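The hanger is down: the saucer dropped about 14 mm and the press ended with a hard stop at home height. Next is the roll. I'll grip its wall shallowly, so the opening inner finger clears the peg top, and drop it the last centimetre or so around the peg.

Run:
```python
from h import *
e=ex(UY); f=np.array([-e[1],e[0],0])
RO=np.array([.5175,-.0325,0]); G=RO+.0415*f
try:
    manip.move_to(G+[0,0,.13],Rz(UY)); st('over')
    for n in('top','scene'):
        c=cam(n); w=cloud(c); q=w-HOME; q=np.stack([q@e,q@f,q[...,2]],-1)
        m=(np.hypot(q[...,0]+.072,q[...,1])<.05)&(q[...,2]>.001)&(q[...,2]<.022); p=q[m]; print(n,'saucer',len(p),[np.round(x,1) for x in cv2.minAreaRect((p[:,:2]*1000).astype(np.float32))[:2]],np.median(p[:,2]))
        m=(np.hypot(q[...,0]+.072,q[...,1])<.03)&(q[...,2]>.025)&(q[...,2]<.08); p=q[m]; print(' peg',cv2.minEnclosingCircle((p[:,:2]*1000).astype(np.float32)),np.percentile(p[:,2],[98,100]))
    manip.move_linear(G+[0,0,.032],v=.08); st('at')
    manip.clamp(40); st('grip')
    manip.move_linear(G+[0,0,.22],v=.15); st('up')
except manip.PlanningError as x: print(x)
c=cam('scene'); cv2.imwrite('pics/s6.png',c[0])
w=cloud(c); hsv=cv2.cvtColor(c[0],cv2.COLOR_BGR2HSV); m=(w[...,2]>.12)&(w[...,2]<.3)&(hsv[...,1]>150)&(hsv[...,0]>18)&(hsv[...,0]<35)&(abs(w[...,0]-.5175)<.08)
p=w[m]; print('roll in air',len(p),np.percentile(p,[1,50,99],axis=0))
```

```text
over t20.2 tcp [0.5151 0.0091 0.1308] F [ 0.305  -0.4809  0.263 ] op 0.0881 ff 0.0 q6 1.47
top saucer 669 [array([-71.7,  -2.1]), array([78.4, 78.5])] 0.010717372747440876
 peg ((-72.25408172607422, -2.357119083404541), 16.691312789916992) [0.056  0.0565]
scene saucer 483 [array([-74.3,  -0.4]), array([77.8, 78.7])] 0.010096096695425452
 peg ((-77.09939575195312, 2.0129566192626953), 15.527087211608887) [0.0529 0.0538]
at t21.7 tcp [0.5139 0.0088 0.0325] F [-0.4856  0.4731  0.487 ] op 0.0878 ff 0.0 q6 1.47
grip t22.8 tcp [0.5135 0.0088 0.032 ] F [-0.1583  0.2926 -0.7836] op 0.0130 ff 43.7 q6 1.47
up t24.2 tcp [0.5128 0.0088 0.2191] F [ 0.2469 -0.1394 -1.0052] op 0.0132 ff 43.7 q6 1.47
roll in air 724 [[ 0.4626 -0.0809  0.1903]
 [ 0.4833 -0.0016  0.2126]
 [ 0.5493  0.0149  0.2315]]
```

View pics/s6.png

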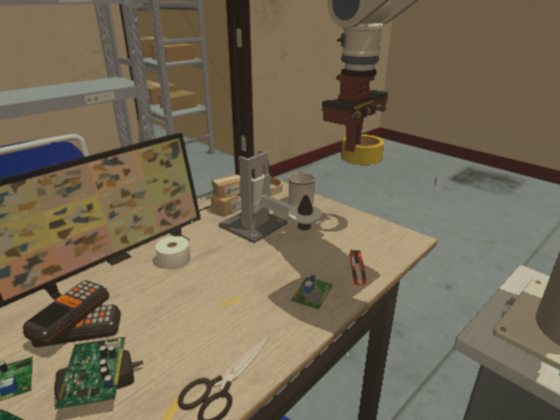

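The roll is held level at scene (362,148). Next I'll carry it over the peg, lower it and release.

Run:
```python
from h import *
e=ex(UY); f=np.array([-e[1],e[0],0])
S=HOME-.0727*e-.0008*f; T=S+.0415*f; T[2]=0
try:
    manip.move_linear(T+[0,0,.215],v=.15); st('over')
    manip.hold(.3)
    r=manip.move_linear(T+[0,0,.142],v=.06,max_force=8); st('low %s'%r)
    manip.hold(.3); manip.open(); st('open')
    manip.move_linear(T+[0,0,.25],v=.15); st('up')
    manip.move_to(np.array([.40,-.20,.30]),Rz(UY)); st('away')
except manip.PlanningError as x: print(x)
im=[]
for n in('scene','top'):
    c=cam(n); w=cloud(c); im.append(c[0]); hsv=cv2.cvtColor(c[0],cv2.COLOR_BGR2HSV)
    m=(hsv[...,1]>130)&(hsv[...,0]>18)&(hsv[...,0]<35)&(np.hypot(w[...,0]-S[0],w[...,1]-S[1])<.08)&(w[...,2]>.06); q=w[m]-S; q=np.stack([q@e,q@f,q[...,2]],-1)
    t=q[q[:,2]>np.percentile(q[:,2],60)]; pl=np.linalg.lstsq(np.c_[t[:,:2],np.ones(len(t))],t[:,2],rcond=None)[0]
    print(n,len(q),np.percentile(q,[1,50,99],axis=0)*1000,'tilt',pl)
a=cv2.resize(im[0][130:280,220:370],(400,400),interpolation=2);b=cv2.resize(im[1][110:260,230:380],(400,400),interpolation=2)
cv2.imwrite('pics/s7.png',cv2.hconcat([a,b]))
```

```text
over t25.6 tcp [0.5294 0.1816 0.215 ] F [-0.6531 -0.3168 -2.01  ] op 0.0132 ff 43.7 q6 1.78
low False t27.3 tcp [0.5298 0.1824 0.1424] F [ 0.1828 -0.2116 -1.8927] op 0.0132 ff 43.7 q6 1.78
open t28.8 tcp [0.5295 0.1823 0.142 ] F [ 0.0377  0.061  -0.7375] op 0.0876 ff 0.0 q6 1.78
up t29.6 tcp [0.5289 0.1821 0.2492] F [-1.15    0.1774  0.9397] op 0.0877 ff 0.0 q6 1.78
away t31.2 tcp [ 0.4004 -0.1995  0.2998] F [ 0.4496 -0.101   0.408 ] op 0.0878 ff 0.0 q6 0.98
scene 975 [[-54.4304 -44.4835  11.556 ]
 [-29.2454  34.188   40.6623]
 [ 39.9346  50.1527  56.5658]] tilt [ 0.0409 -0.0301  0.0539]
top 539 [[-51.8498 -47.8162  15.6613]
 [ -6.0614  -3.599   54.4189]
 [ 45.247   46.8438  60.6417]] tilt [0.0066 0.0014 0.0573]
```

View pics/s7.png

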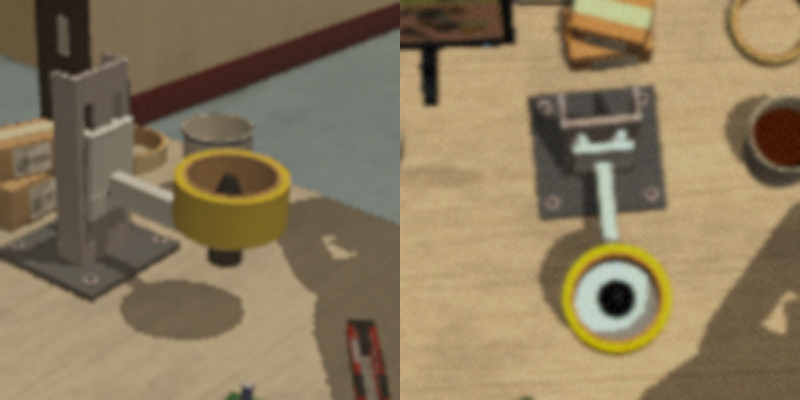

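The roll lies flat around the peg, with its top about 45 mm above the saucer at top-crop (616,297). The hanger is seated: it travelled about 13 mm from catch rest to a hard stop. Nothing else in either crop looks moved.

```bash
python3 -c "
from h import *
print(manip.hand_in())"
```

```text
the job is handed in; nothing more can be done
None
```

I hooked the hanger into the upper slots, let it rest on the catch and pressed it to a hard stop at home, then hung the thick roll flat on its saucer and handed the job in at about 31 s; the plate hid the catch, so I inferred the lock from the roughly 13 mm of travel and did not see the snap.

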